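# Pack the dampers into the round can

### The arm

A 6-joint arm with a two-finger parallel gripper is mounted at the origin on the work surface. World frame = base frame: x ahead of the robot, y to its left, z up, the work surface at z = 0. Lengths are in m, angles in rad, forces in N, time in s.
With the tool pointing down it reaches from about 0.35 to 0.85 m from the base axis. Payload 8.1 kg.
Tool frame: the origin (TCP) lies at the very end of the fingers, on their centre line; the grasp point (between the pads) lies 19 mm behind it; z points along the fingers, y is the direction in which the jaws open and shut (so a half turn about z gives the same grasp; the last joint's range is limited). The gripper opens to 93 mm and grips with 3 to 60 N. Pads are 15 mm wide; open, the fingers measure 128 mm over their backs; the gripper's body (75 mm by 188 mm) begins 65 mm behind the grasp point.
Start: joints at [1.099, 0.13, 1.488, -0, 1.523, -0.085], TCP at [0.226, 0.556, 0.219] pointing down, gripper open.
Joint ranges: [-2.96, 2.96], [-0.89, 2.26], [0.02, 2.5], [-1.34, 4.48], [0, 2.73], [-2.66, 2.66]. Speed limits (rad/s): [2.39, 2.39, 2.79, 3.14, 3.14, 3.14].

### API

Orientations are given as a rotation vector (axis times angle).
In Python, from plant import * gives the robot as it stands.
- The arm moves only by the tool apply_moves, never from a script. Its argument "commands" is one flat list of numbers, 7 for each row, row after row: the shift along the world's x, y, z in cm, then the turn, a rotation vector about the world's x, y, z in rad, then the finger opening in cm, from 0 to 9.3. A call has 1 to 8 rows; each row shifts and turns the pose as measured when the row begins; what a row does not reach is not made up. A row lasts 1/8 s, in which the tool goes at most 62.5 mm and 10.7 degrees, less where a joint would pass 70% of its speed; a pose out of reach is approached as far as the arm can. A call with a gripper value outside its range is refused whole. The fingers move at their own pace and stop on an object; "squeeze" is the grip in N (left out, the last holds). Time passes only in rows, so rows that do not move let the fingers close. It gives the time, the measured TCP pose, the force and the opening at its end, in the units of the state.
- read_state(): the state, without advancing time (a new reading comes with each control period).
- read_camera(name): name is "scene" or "top" or "wrist"; returns (picture, depth): 420x560x3 uint8, blue, green, red; 420x560 float32, m along the optical axis (not along the pixel's ray), 0 where there is no reading.
- camera_model(name): a dict with "intrinsics" (3x3 intrinsics, pixels), "R" (3x3) and "t" (3): a world point X has camera coordinates R X + t. Camera axes: x right, y down, z forward; pixel columns grow to the right and rows downward; lengths in m; the calibration is good to about 2 mm. A picture is of the moment at which its call begins: read the wrist's pose just before it. camera_model takes no time and is no camera call; for the wrist camera it gives the pose at the moment of the call.
- close_job(): hands the job in, once; it reports no verdict.
Trained networks look in the newest picture that a camera, given by its name, has taken for a name from the list of things; names that differ only in an ending like _2 or _b are one class to them, and where a whole thing is asked for, a point or a joint stands for the part that bears it (a point fixed in the world has none). Each returns a list of dicts, best first, with "conf" (0 to 1); they miss things now and then, are a little off and sometimes report something else, mostly with a low value. They report only what shows in the picture. A call takes as long as a camera call.
- find_in(query, camera): "point" ([x, y, z] in m, in the coordinates of the camera as it stood for that picture, good to about 4 mm: the middle of the surface that is visible of it).
- cut_out(query, camera): "mask" (420x560 bool, what is visible of it).
- spot_point(query, camera): "point" ([x, y, z] in m, in the coordinates of the camera as it stood for that picture, good to about 4 mm: a listed point, or the origin of a listed thing).
The state is a dict: "t": time; "q": joint angles; "dq": joint speeds; "joint_torque": joint torques, N m; "tool_pos": TCP position; "orientation": TCP orientation; "force": force on the tool from outside, world axes, zero at the start; "wrist_torque": the same for the moment, N m; "opening": finger opening in m.
Only numpy, scipy, OpenCV 4.12 (cv2) and the standard library are available. Lean on these libraries where they do the work, as an engineer would, in place of code of your own. Each camera call takes 0.05 s, during which the arm holds its last target. There are 200 camera calls.

### The job

Pack the three vibration dampers that lean in the sloping rest into the round can with the four that are already there, so that all seven stand upright on its floor, stems up, one in the middle and six around it. Lower each one in, do not let it drop; leave the can standing about where it is and do not disturb the breadboard, the screwdriver or the mug.

Things in the scene. Friction and masses are not known exactly. Their poses are not given: they have to be found in the camera images.
- damper_a: Vibration damper, one of seven alike: grey cylinder 40 mm in diameter, 75 mm tall, foot edge chamfered 3 mm; a steel stem 12 mm in diameter, the grip, stands 50 mm out of its top on the same axis (125 mm over all); 0.25 kg. Origin: centre of its foot; its +z runs along the axis to the stem. Starts in the sloping rest, stem up, 28 deg from vertical, top towards the robot.
- damper_b: Vibration damper, one of seven alike: grey cylinder 40 mm in diameter, 75 mm tall, foot edge chamfered 3 mm; a steel stem 12 mm in diameter, the grip, stands 50 mm out of its top on the same axis (125 mm over all); 0.25 kg. Origin: centre of its foot; its +z runs along the axis to the stem. Starts in the sloping rest, stem up, 28 deg from vertical, top towards the robot.
- damper_c: Vibration damper, one of seven alike: grey cylinder 40 mm in diameter, 75 mm tall, foot edge chamfered 3 mm; a steel stem 12 mm in diameter, the grip, stands 50 mm out of its top on the same axis (125 mm over all); 0.25 kg. Origin: centre of its foot; its +z runs along the axis to the stem. Starts in the sloping rest, stem up, 28 deg from vertical, top towards the robot.
- damper_d: Vibration damper, one of seven alike: grey cylinder 40 mm in diameter, 75 mm tall, foot edge chamfered 3 mm; a steel stem 12 mm in diameter, the grip, stands 50 mm out of its top on the same axis (125 mm over all); 0.25 kg. Origin: centre of its foot; its +z runs along the axis to the stem. Starts upright in the round can.
- damper_e: Vibration damper, one of seven alike: grey cylinder 40 mm in diameter, 75 mm tall, foot edge chamfered 3 mm; a steel stem 12 mm in diameter, the grip, stands 50 mm out of its top on the same axis (125 mm over all); 0.25 kg. Origin: centre of its foot; its +z runs along the axis to the stem. Starts upright in the round can.
- damper_f: Vibration damper, one of seven alike: grey cylinder 40 mm in diameter, 75 mm tall, foot edge chamfered 3 mm; a steel stem 12 mm in diameter, the grip, stands 50 mm out of its top on the same axis (125 mm over all); 0.25 kg. Origin: centre of its foot; its +z runs along the axis to the stem. Starts upright in the round can.
- damper_g: Vibration damper, one of seven alike: grey cylinder 40 mm in diameter, 75 mm tall, foot edge chamfered 3 mm; a steel stem 12 mm in diameter, the grip, stands 50 mm out of its top on the same axis (125 mm over all); 0.25 kg. Origin: centre of its foot; its +z runs along the axis to the stem. Starts upright in the round can.
- can: Round open aluminium can, loose on the desk, 135 mm outside diameter, 60 mm tall, wall 4 mm (inside diameter 127 mm), floor 6 mm thick, about 1 kg. Origin: centre of its underside, +z up. Four dampers stand loose in it at the start, easily nudged: three side by side in the outer ring at 60-degree steps, the fourth opposite the middle one of these; their directions vary.
- can_in (a point): Centre of the can's inner floor, where the middle damper stands. Just seven dampers fit: this one and six around it, 42 mm out, at 60-degree steps, with 3.5 mm play in all. The middle and two outer places start empty. Packed shoulders stand 21 mm above the rim, stems 40 to 43 mm apart: open the fingers into the gaps between stems, 30 deg off the lines from stem to stem.
- rest: Fixed sloping rest: dark base plate 150 x 240 x 10 mm, aluminium board 240 mm wide leaning 28 deg from vertical, top towards its own -x (the robot), foot ledge, light wooden blocks making three bays 70 mm apart along its y, 45 mm wide. About 90 mm tall. Origin: at desk level, 15 mm to +x of the base plate's centre.
- rest_foot (a point): Foot centre of the damper in the middle bay, 35 mm above the desk; the others are 70 mm to either side along the rest's y. The dampers lie loose on the board's upper, +x face, feet on the ledge; the upper 13 mm of the body and the whole stem rise clear of the board. They come out along their axis or straight up.
- breadboard: Bystander: white electronics breadboard 165 x 55 x 10 mm with two black chips, flat on the desk, loose. Origin: centre of its underside.
- screwdriver: Bystander: screwdriver 190 mm long, black handle, lying on the desk, loose. Origin: on it, about mid-length, at desk level.
- mug: Bystander: white mug, 80 mm in diameter, 90 mm tall, loose. Origin: centre of its underside.

How it is judged:
By the outcome, as a careful person would: the job done as asked, in the order asked, and still so for the second after the job is handed in, with the robot touching nothing.
It also fails if it takes over 72 s, if anything falls off the work surface, if the arm or the gripper's body presses on something with over 40 N, if the wrist force passes 120 N, or if a joint passes its speed limit or range.

## Working session

There is one attempt and no reset: what is moved stays moved. The work goes in short steps, Python scripts to look and compute and a tool call to move; the robot and the scene stay as the last step left them, time stands still between calls to the robot, and variables do not carry over. Pictures are saved under pics/ and viewed, about 8 in all and at most 12, crops included, and the job is handed in when it is done.

Besides the shell and the picture viewer there is one more tool, called after "Call:" as name(argument=value, ...) on one line, values as JSON. apply_moves: Moves the arm, as the interface text tells. Its arguments: {"type":"object","properties":{"commands":{"type":"array"},"squeeze":{"type":"number"}},"required":["commands"]}

```bash
ls; mkdir -p pics
cat > h.py <<'E'
from plant import *
import numpy as np, cv2
from scipy.spatial.transform import Rotation as Ro
def look(n):
    m=camera_model(n); p,d=read_camera(n); return p,d,m
def tow(m,p): return np.array(m["R"]).T@(np.array(p)-np.array(m["t"]))
def cloud(d,m,mask):
    v,u=np.nonzero(mask&(d>0)); z=d[v,u]; K=np.array(m["intrinsics"])
    c=np.stack([(u-K[0,2])/K[0,0]*z,(v-K[1,2])/K[1,1]*z,z],1)
    return (c-np.array(m["t"]))@np.array(m["R"])
E
python3 - <<'E'
from h import *
s=read_state(); print(s["t"],s["tool_pos"],s["orientation"],s["opening"])
ims=[]
for n in ["scene","top"]:
    p,d,m=look(n); cv2.imwrite(f"pics/{n}0.png",p); np.savez(f"{n}0.npz",p=p,d=d,**m)
    print(n,"campos",np.round(-np.array(m["R"]).T@m["t"],3))
    for q in ["damper","can","can_in","rest_foot","rest","mug","screwdriver","breadboard"]:
        try:
            for f in (find_in,spot_point):
                r=f(q,n); print(q,f.__name__,[(round(x["conf"],2),np.round(tow(m,x["point"]),3).tolist()) for x in r])
        except Exception as e: print(q,e)
E
```

```text
pics
0.0 [0.22603877 0.55516204 0.21759088] [-6.03663627e-01 -3.08251701e+00  2.82588971e-03] 0.09297275481566386
scene campos [ 1.081 -0.562  0.555]
damper call [(0.97, [0.555, -0.231, 0.07]), (0.93, [0.597, -0.221, 0.075]), (0.9, [0.618, 0.209, 0.084]), (0.83, [0.53, -0.166, 0.073]), (0.78, [0.607, 0.275, 0.087]), (0.7, [0.627, 0.139, 0.084]), (0.55, [0.601, -0.176, 0.072])]
damper call [(0.95, [0.628, 0.222, 0.036]), (0.89, [0.619, 0.29, 0.037]), (0.89, [0.598, -0.166, 0.006]), (0.81, [0.64, 0.152, 0.036]), (0.76, [0.524, -0.165, 0.008]), (0.6, [0.549, -0.226, 0.004])]
can call [(0.62, [0.603, -0.216, 0.036])]
can call [(0.8, [0.554, -0.187, 0.003]), (0.54, [0.524, -0.163, 0.004])]
can_in call [(0.66, [0.599, -0.219, 0.036])]
can_in call []
rest_foot call [(0.88, [0.633, 0.132, 0.011])]
rest_foot call [(0.83, [0.623, 0.227, 0.033])]
rest call [(0.84, [0.634, 0.128, 0.01])]
rest call [(0.9, [0.607, 0.222, 0.0]), (0.21, [0.773, -0.183, -0.001])]
mug call [(0.72, [0.782, -0.197, 0.061])]
mug call [(0.75, [0.774, -0.185, 0.001])]
screwdriver call [(0.95, [0.633, -0.006, 0.019])]
screw
[... 567 characters left out ...]
6]), (0.68, [0.548, -0.23, 0.008]), (0.57, [0.597, -0.175, 0.011]), (0.56, [0.647, 0.155, 0.035])]
can call [(0.78, [0.549, -0.194, 0.005])]
can call [(0.94, [0.559, -0.192, -0.002])]
can_in call [(0.78, [0.549, -0.186, 0.007])]
can_in call [(0.97, [0.559, -0.188, 0.007]), (0.42, [0.663, 0.005, -0.0])]
rest_foot call [(0.74, [0.576, 0.206, 0.014])]
rest_foot call []
rest call [(0.7, [0.574, 0.207, 0.01])]
rest call [(0.92, [0.611, 0.215, -0.0])]
mug call [(0.93, [0.787, -0.188, 0.045])]
mug call []
screwdriver call [(0.69, [0.619, 0.003, 0.023])]
screwdriver call [(0.94, [0.662, 0.004, 0.001])]
breadboard call [(0.75, [0.438, 0.001, 0.008]), (0.18, [0.586, -0.213, 0.069])]
breadboard call []
```

```bash
cat > m1.py <<'E'
from h import *
from scipy.ndimage import label
A=[]
for n in ["top","scene"]:
    z=np.load(n+"0.npz"); m=dict(R=z["R"],t=z["t"],intrinsics=z["intrinsics"]); d=z["d"]
    P=np.full(d.shape+(3,),np.nan); P[d>0]=cloud(d,m,d>0)
    X,Y,Z=P[...,0],P[...,1],P[...,2]
    with np.errstate(invalid='ignore'):
        for nm,mk in [("can stems",(Z>.088)&(np.hypot(X-.559,Y+.19)<.09)),("rest stems",(Z>.112)&(np.hypot(X-.58,Y-.21)<.13))]:
            L,k=label(mk,np.ones((3,3)))
            for i in range(1,k+1):
                q=P[L==i]
                if len(q)<12: continue
                t=q[q[:,2]>np.percentile(q[:,2],90)-.006]
                print(n,nm,len(q),"mean",q.mean(0).round(4),"top",t.mean(0).round(4),"zmax",q[:,2].max().round(4))
        rim=P[(Z>.055)&(Z<.064)&(np.hypot(X-.559,Y+.19)<.085)&(np.hypot(X-.559,Y+.19)>.05)]
        A=np.c_[2*rim[:,:2],np.ones(len(rim))]; s=np.linalg.lstsq(A,(rim[:,:2]**2).sum(1),rcond=None)[0]
        print("rim",len(rim),s[:2],np.sqrt(s[2]+s[0]**2+s[1]**2))
p=cv2.imread("pics/top0.png"); q=cv2.imread("pics/scene0.png")
cv2.imwrite("pics/both.png",np.hstack([cv2.resize(p,(400,300)),cv2.resize(q,(400,300))]))
E
python3 m1.py
```

```text
top can stems 51 mean [ 0.5933 -0.1731  0.1197] top [ 0.5942 -0.1744  0.1308] zmax 0.1338
top can stems 55 mean [ 0.5893 -0.2137  0.1207] top [ 0.5901 -0.2153  0.1311] zmax 0.1345
top can stems 57 mean [ 0.5509 -0.2312  0.1199] top [ 0.5516 -0.2328  0.131 ] zmax 0.1347
top can stems 49 mean [ 0.521  -0.1652  0.121 ] top [ 0.5212 -0.1671  0.1307] zmax 0.1342
top rest stems 66 mean [0.5905 0.1434 0.1359] top [0.5838 0.1429 0.1464] zmax 0.1497
top rest stems 69 mean [0.5775 0.2119 0.1358] top [0.5709 0.2119 0.1453] zmax 0.1494
top rest stems 76 mean [0.5649 0.2793 0.1356] top [0.5582 0.2796 0.1458] zmax 0.1491
rim 330 [ 0.55584943 -0.191394  ] 0.06497956855745854
scene can stems 125 mean [ 0.525  -0.1678  0.1121] top [ 0.524  -0.1671  0.1289] zmax 0.1323
scene can stems 137 mean [ 0.5983 -0.1758  0.1126] top [ 0.5969 -0.1748  0.1291] zmax 0.1319
scene can stems 146 mean [ 0.5552 -0.2338  0.1124] top [ 0.5541 -0.233   0.1289] zmax 0.1317
scene can stems 147 mean [ 0.5939 -0.2164  0.1117] top [ 0.5927 -0.2158  0.1289] zmax 0.1317
scene rest stems 78 mean [0.5682 0.2803 0.1301] top [0.5613 0.2795 0.1432] zmax 0.1478
scene rest stems 85 mean [0.5812 0.2124 0.1296] top [0.5747 0.2115 0.1431] zmax 0.1483
scene rest stems 89 mean [0.5938 0.1433 0.1307] top [0.5875 0.1428 0.1431] zmax 0.1478
rim 538 [ 0.55628335 -0.18954918] 0.06385248697867864
```

View pics/top0.png

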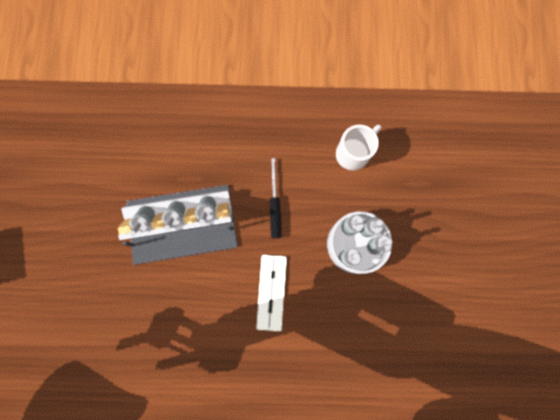

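View pics/scene0.png

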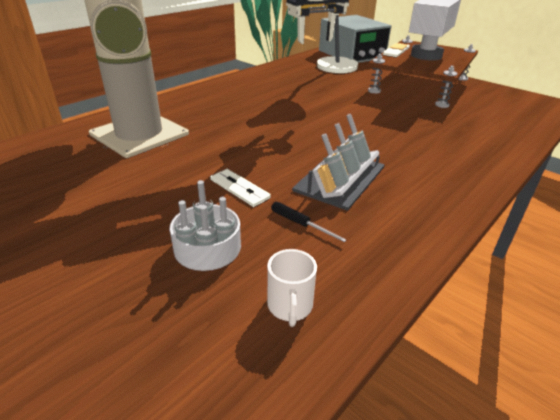

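Top view: the can is at (360,242) with four stems, the rest at (180,220) with three dampers, the screwdriver at (275,200), the breadboard at (272,293) and the mug at (357,147). The scene view agrees: can (206,235), rest (340,170). Stem heights match the text, and the empty places are the middle and the directions of about 85° and 205°.

```bash
cat >> h.py <<'E'
psi=np.radians(10.7); s28,c28=np.sin(np.radians(28)),np.cos(np.radians(28))
ax=np.array([-s28*np.cos(psi),-s28*np.sin(psi),c28])
feet={"a":np.array([.6428,.1536,.035]),"b":np.array([.6297,.2225,.035]),"c":np.array([.6167,.2903,.035])}
yr=np.array([-np.sin(psi),np.cos(psi),0])
RT=Ro.from_matrix(np.stack([np.cross(yr,-ax),yr,-ax],1))
def down(deg):
    y=np.array([np.cos(np.radians(deg)),np.sin(np.radians(deg)),0]); z=np.array([0,0,-1.])
    return Ro.from_matrix(np.stack([np.cross(y,z),y,z],1))
can=np.array([.5568,-.1907])
def go(pos,R,n):
    s=read_state(); dp=(np.array(pos)-s["tool_pos"])*100; dr=(R*Ro.from_rotvec(s["orientation"]).inv()).as_rotvec()
    print("t",round(s["t"],2),"q",s["q"].round(2),"f",np.round(s["force"],1),"op",round(s["opening"],4)); print("total",dp.round(2),dr.round(3),"per row",(dp/n).round(2),(dr/n).round(4))
E
python3 - <<'E'
from h import *
go(feet["a"]+.20*ax,RT,10)
E
```

```text
t 1.7 q [ 1.1   0.13  1.49 -0.    1.52 -0.09] f [-0.1 -0.3 -0.2] op 0.0929
total [ 32.42 -41.95  -0.7 ] [-0.049 -0.493  0.562] per row [ 3.24 -4.19 -0.07] [-0.0049 -0.0493  0.0562]
```

Call:
apply_moves(commands=[3.2,-4.2,0.2,-0.005,-0.049,0.056,6,3.2,-4.2,0.2,-0.005,-0.049,0.056,4,3.2,-4.2,0.2,-0.005,-0.049,0.056,4,3.2,-4.2,0,-0.005,-0.049,0.056,4,3.2,-4.2,0,-0.005,-0.049,0.056,4,3.2,-4.2,0,-0.005,-0.049,0.056,4,3.2,-4.2,0,-0.005,-0.049,0.056,4,3.2,-4.2,0,-0.005,-0.049,0.056,4], squeeze=40)

```text
t: 2.7
tool_pos: [0.4876, 0.2123, 0.2259]
orientation: [-0.121, 2.734, 0.049]
force: [1.7, -0.2, -0.2]
opening: 0.0401
```

Run:
```python
from h import *
go(feet["a"]+.20*ax,RT,4)
```

```text
t 2.7 q [ 0.38 -0.46  2.06 -0.11  1.15 -1.25] f [ 1.7 -0.2 -0.2] op 0.0401
total [ 6.3  -7.62 -1.43] [-0.005 -0.084  0.094] per row [ 1.57 -1.9  -0.36] [-0.0014 -0.0211  0.0235]
```

Call:
apply_moves(commands=[1.6,-1.9,-0.4,0,-0.021,0.024,4,1.6,-1.9,-0.4,0,-0.021,0.024,4,1.6,-1.9,-0.4,0,-0.021,0.024,4,1.6,-1.9,-0.4,0,-0.021,0.024,4,0,0,0,0,0,0,4])

```text
t: 3.32
tool_pos: [0.5545, 0.1296, 0.2106]
orientation: [-0.245, 2.637, 0.068]
force: [-0.5, 0.2, -0.9]
opening: 0.0399
```

```bash
cat > w.py <<'E'
from h import *
import sys
p,d,m=look("wrist"); cv2.imwrite(f"pics/{sys.argv[1]}.png",p); np.savez(sys.argv[1]+".npz",p=p,d=d,**m)
print("cam",np.round(tow(m,[0,0,0]),3))
P=cloud(d,m,d>0); print(len(P))
for k,f in feet.items():
    r=P-f; h=r@ax; rr=np.linalg.norm(r-np.outer(h,ax),axis=1)
    st=(h>.085)&(h<.128)&(rr<.016); b=(h>.02)&(h<.078)&(rr<.026)
    q=P[st]
    if st.sum()<10: print(k,"few",st.sum()); continue
    top=P[st&(h>.121)]
    e1=np.cross(yr,ax)
    print(k,st.sum(),"hmax",np.percentile(h[st],98).round(4),"stem top offset x',y'",((top-f)@e1).mean().round(4),((top-f)@yr).mean().round(4),"stem y' low/high",[(((P[st&(h>a)&(h<a+.012)]-f)@yr).mean()*1000).round(1) for a in (.085,.097,.109)],"x'",[(((P[st&(h>a)&(h<a+.012)]-f)@e1).mean()*1000).round(1) for a in (.085,.097,.109)])
s=read_state(); 
go(feet["a"]+.20*ax,RT,1)
E
python3 w.py w0
```

```text
cam [0.405 0.101 0.316]
234256
a 472 hmax 0.1257 stem top offset x',y' -0.0011 0.0019 stem y' low/high [np.float64(1.4), np.float64(1.4), np.float64(1.2)] x' [np.float64(-5.1), np.float64(-5.1), np.float64(-5.0)]
b 570 hmax 0.1254 stem top offset x',y' -0.001 0.0015 stem y' low/high [np.float64(-1.2), np.float64(-1.3), np.float64(-1.0)] x' [np.float64(-3.6), np.float64(-3.6), np.float64(-3.7)]
c 756 hmax 0.1251 stem top offset x',y' -0.0006 0.0011 stem y' low/high [np.float64(-1.9), np.float64(-2.0), np.float64(-1.9)] x' [np.float64(-2.4), np.float64(-2.3), np.float64(-2.2)]
t 3.38 q [ 0.12 -0.45  2.1   0.04  0.99 -1.66] f [ 0.5  0.9 -0.7] op 0.0403
total [-0.37  0.58  0.07] [-0.006  0.006  0.   ] per row [-0.37  0.58  0.07] [-0.0057  0.0056  0.0001]
```

View pics/w0.png

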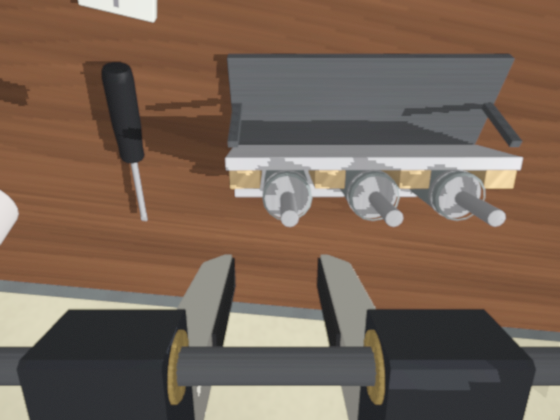

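Wrist view: stem tops at (290,215), (393,213) and (495,213), open fingers at the bottom. The axes agree to about 0.5°, and all three sit roughly 1.5 mm further along the rest's y than estimated.

```bash
cat >> h.py <<'E'
for k in feet: feet[k]=feet[k]+.0015*yr
E
python3 - <<'E'
from h import *
go(feet["a"]+.20*ax,RT,1)
go(feet["a"]+.081*ax,RT,6)
E
```

```text
t 3.38 q [ 0.12 -0.45  2.1   0.04  0.99 -1.66] f [ 0.5  0.9 -0.7] op 0.0403
total [-0.4   0.73  0.07] [-0.006  0.006  0.   ] per row [-0.4   0.73  0.07] [-0.0057  0.0056  0.0001]
t 3.38 q [ 0.12 -0.45  2.1   0.04  0.99 -1.66] f [ 0.5  0.9 -0.7] op 0.0403
total [  5.09   1.77 -10.44] [-0.006  0.006  0.   ] per row [ 0.85  0.29 -1.74] [-0.0009  0.0009  0.    ]
```

Call:
apply_moves(commands=[-0.4,0.7,0.1,-0.006,0.006,0,4,0.9,0.2,-1.8,0,0,0,4,0.9,0.2,-1.8,0,0,0,4,0.9,0.2,-1.8,0,0,0,4,0,0,0,0,0,0,4])

```text
t: 4.0
tool_pos: [0.5761, 0.1505, 0.1601]
orientation: [-0.253, 2.641, 0.064]
force: [-0.6, 0.8, 1.0]
opening: 0.0404
```

Run:
```python
from h import *
go(feet["a"]+.081*ax,RT,5)
```

```text
t 4.0 q [ 0.16 -0.31  2.09  0.02  0.87 -1.61] f [-0.6  0.8  1. ] op 0.0404
total [ 2.9  -0.25 -5.36] [-0.001  0.001 -0.004] per row [ 0.58 -0.05 -1.07] [-0.0001  0.0002 -0.0009]
```

Call:
apply_moves(commands=[0.1,-0.7,0,0,0,0,4,0,0,0,0,0,0,4])

```text
t: 4.25
tool_pos: [0.5771, 0.1447, 0.1622]
orientation: [-0.256, 2.64, 0.064]
force: [-0.3, 0.9, 0.5]
opening: 0.0397
```

Run:
```python
from h import *
go(feet["a"]+.081*ax,RT,5)
```

```text
t 4.25 q [ 0.14 -0.32  2.09  0.03  0.87 -1.63] f [-0.3  0.9  0.5] op 0.0397
total [ 2.8   0.34 -5.57] [-0.001  0.003 -0.006] per row [ 0.56  0.07 -1.11] [-0.0001  0.0005 -0.0013]
```

Call:
apply_moves(commands=[0.7,0.1,-1.4,0,0,0,4,0.7,0.1,-1.4,0,0,0,4,0.7,0.1,-1.4,0,0,0,4,0.6,0.0,-1.2,0,0,0,4,0,0,0,0,0,0,4])

```text
t: 4.88
tool_pos: [0.6058, 0.1473, 0.1044]
orientation: [-0.254, 2.639, 0.064]
force: [-0.2, -0.2, 0.0]
opening: 0.0403
```

Run:
```python
from h import *
go(feet["a"]+.081*ax,RT,1)
```

```text
t 4.88 q [ 0.14 -0.16  2.07  0.04  0.73 -1.64] f [-0.2 -0.2  0. ] op 0.0403
total [-0.06  0.07  0.21] [-0.001  0.003 -0.005] per row [-0.06  0.07  0.21] [-0.0009  0.0027 -0.005 ]
```

Call:
apply_moves(commands=[-0.1,0.1,0.2,0,0,0,4,0,0,0,0,0,0,1.6,0,0,0,0,0,0,0.6,0,0,0,0,0,0,0.6,0,0,0,0,0,0,0.6])

```text
t: 5.5
tool_pos: [0.6055, 0.1484, 0.1083]
orientation: [-0.254, 2.637, 0.064]
force: [1.1, 0.8, -1.8]
opening: 0.0114
```

Run:
```python
from h import *
go(feet["a"]+.081*ax,RT,1)
```

```text
t 5.5 q [ 0.14 -0.16  2.07  0.03  0.74 -1.64] f [ 1.1  0.8 -1.8] op 0.0114
total [-0.03 -0.04 -0.18] [-0.001  0.005 -0.005] per row [-0.03 -0.04 -0.18] [-0.0011  0.0051 -0.005 ]
```

Call:
apply_moves(commands=[-0.4,-0.1,0.8,0,0,0,0.6,-0.9,-0.2,1.8,0,0,0,0.6,-0.9,-0.2,1.8,0,0,0,0.6,-0.9,-0.2,1.8,0,0,0,0.6,-0.9,-0.2,1.8,0,0,0,0.6,-0.5,-1,2.5,0,0.05,0,0.6,-0.5,-2,2.5,0,0.05,0,0.6,0,-2,0,0,0,0,0.6], squeeze=50)

```text
t: 6.5
tool_pos: [0.5496, 0.089, 0.2405]
orientation: [-0.262, 2.745, 0.08]
force: [0.8, 0.2, -3.4]
opening: 0.0114
```

```bash
cat >> h.py <<'E'
def slot(deg): 
    return can+(0 if deg is None else .042)*np.array([np.cos(np.radians(deg or 0)),np.sin(np.radians(deg or 0))])
E
python3 - <<'E'
from h import *
p=slot(85); print(p,slot(205))
go([*p,.24],down(55),8)
E
```

```text
[ 0.56046054 -0.14885982] [ 0.51873507 -0.20844997]
t 6.5 q [ 0.01 -0.39  1.98  0.1   1.18 -1.77] f [ 0.8  0.2 -3.4] op 0.0114
total [  1.08 -23.78  -0.05] [ 0.062  0.393 -0.791] per row [ 0.14 -2.97 -0.01] [ 0.0078  0.0492 -0.0988]
```

Call:
apply_moves(commands=[0.1,-2.9,0,0.008,0.049,-0.099,0.6,0.1,-2.9,0,0.008,0.049,-0.099,0.6,0.1,-2.9,0,0.008,0.049,-0.099,0.6,0.1,-2.9,0,0.008,0.049,-0.099,0.6,0.1,-2.9,0,0.008,0.049,-0.099,0.6,0.1,-2.9,0,0.008,0.049,-0.099,0.6,0.1,-2.9,0,0.008,0.049,-0.099,0.6,0,0,0,0,0,0,0.6])

```text
t: 7.5
tool_pos: [0.5518, -0.1211, 0.2392]
orientation: [0.825, 2.997, 0.012]
force: [0.6, 1.0, -2.3]
opening: 0.0111
```

Run:
```python
from h import *
go([*slot(85),.24],down(55),1)
```

```text
t 7.5 q [-0.31 -0.01  1.59  0.01  1.52 -1.35] f [ 0.6  1.  -2.3] op 0.0111
total [ 0.87 -2.78  0.08] [ 0.002  0.034 -0.073] per row [ 0.87 -2.78  0.08] [ 0.0024  0.0338 -0.0734]
```

Call:
apply_moves(commands=[0.5,-1.4,0,0.001,0.017,-0.037,0.6,0.4,-1.4,0.1,0.001,0.017,-0.037,0.6,0,0,0,0,0,0,0.6])

```text
t: 7.88
tool_pos: [0.56, -0.1475, 0.2396]
orientation: [-0.941, -2.995, -0.002]
force: [0.1, 0.4, -3.2]
opening: 0.0112
```

```bash
cat > c.py <<'E'
# look with scene+top: stems in the can, held damper axis
from h import *
from scipy.ndimage import label
import sys
def dampers(n,save):
    p,d,m=look(n); cv2.imwrite(f"pics/{save}_{n}.png",p)
    P=np.full(d.shape+(3,),np.nan); P[d>0]=cloud(d,m,d>0); X,Y,Z=P[...,0],P[...,1],P[...,2]
    with np.errstate(invalid='ignore'):
        L,k=label((Z>.088)&(Z<.14)&(np.hypot(X-can[0],Y-can[1])<.065),np.ones((3,3)))
        for i in range(1,k+1):
            q=P[L==i]
            if len(q)<12: continue
            t=q[q[:,2]>np.percentile(q[:,2],90)-.006]; o=t[:,:2].mean(0)-can
            print(n,len(q),t.mean(0).round(4),"r",np.hypot(*o).round(4),"ang",np.degrees(np.arctan2(o[1],o[0])).round(1))
        s=read_state(); T=s["tool_pos"]; R=Ro.from_rotvec(s["orientation"]).as_matrix()
        q=((P.reshape(-1,3)-T)@R); q=q[~np.isnan(q[:,0])]
        b=q[(np.hypot(q[:,0],q[:,1])<.035)&(q[:,2]>.003)&(q[:,2]<.09)]
        for a in (.015,.03,.045,.06):
            w=b[(b[:,2]>a)&(b[:,2]<a+.015)]
            if len(w)>8:
                f=lambda c: np.abs(np.hypot(w[:,0]-c[0],w[:,1]-c[1])-.02).sum()
                from scipy.optimize import minimize
                c=minimize(f,[0,0],method="Nelder-Mead").x; print(" body",n,a,len(w),"centre in world offset",(R@[c[0],c[1],0])[:2].round(4))
        if len(b): print(" zmax body below tcp",np.percentile(b[:,2],98).round(4))
for n in ("scene","top"): dampers(n,sys.argv[1])
E
python3 c.py h1; python3 -c "
from h import *
go([*slot(85),.24],down(55),1)"
```

```text
scene 127 [ 0.5242 -0.1671  0.129 ] r 0.0403 ang 144.0
scene 139 [ 0.5971 -0.1748  0.1291] r 0.0433 ang 21.5
scene 145 [ 0.5538 -0.2328  0.1284] r 0.0422 ang -94.1
scene 146 [ 0.5931 -0.2158  0.129 ] r 0.0441 ang -34.7
 body scene 0.015 220 centre in world offset [-0.0023  0.0006]
 body scene 0.03 161 centre in world offset [-0.003   0.0012]
 body scene 0.045 159 centre in world offset [-0.0033  0.0012]
 body scene 0.06 153 centre in world offset [-0.0035  0.0013]
 zmax body below tcp 0.0779
t 7.97 q [-0.35  0.07  1.52  0.    1.56 -1.31] f [ 0.1 -0.5 -2.8] op 0.0113
total [ 0.06 -0.21  0.03] [-0.002 -0.001 -0.003] per row [ 0.06 -0.21  0.03] [-0.0018 -0.0013 -0.0029]
```

View pics/h1_scene.png

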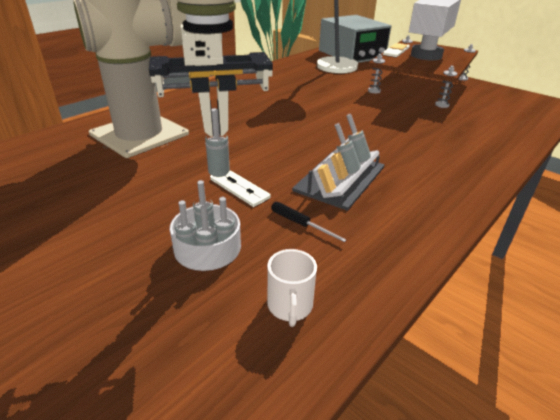

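The scene view shows damper a held upright at (217,155) and the can undisturbed at (206,235). Next I'll measure the offset from held damper to slot with this camera alone, so its calibration bias cancels.

```bash
cat > c2.py <<'E'
from h import *
from scipy.ndimage import label
from scipy.optimize import minimize
import sys
def fit(w,r,c0): return minimize(lambda c: np.abs(np.hypot(w[:,0]-c[0],w[:,1]-c[1])-r).sum(),c0,method="Nelder-Mead",options=dict(xatol=1e-5,fatol=1e-6)).x
def scene(save,held=True,cc=can):
    p,d,m=look("scene"); cv2.imwrite(f"pics/{save}.png",p)
    cam=tow(m,[0,0,0])[:2]
    P=np.full(d.shape+(3,),np.nan); P[d>0]=cloud(d,m,d>0); X,Y,Z=P[...,0],P[...,1],P[...,2]
    s=read_state(); T=s["tool_pos"]; out={}
    with np.errstate(invalid='ignore'):
        L,k=label((Z>.088)&(Z<.127)&(np.hypot(X-cc[0],Y-cc[1])<.065),np.ones((3,3)))
        for i in range(1,k+1):
            q=P[L==i]
            if len(q)<30: continue
            dd=cam-q[:,:2].mean(0); c0=q[:,:2].mean(0)-.005*dd/np.linalg.norm(dd)
            c=fit(q,.006,c0); lo=fit(q[q[:,2]<.104],.006,c0);hi=fit(q[q[:,2]>.11],.006,c0); out[i]=c
            print("stem",len(q),c.round(4),"tilt mm/cm",((hi-lo)/.023*10).round(2),"zmax",np.percentile(q[:,2],99).round(4))
        ri=P[(Z>.02)&(Z<.05)&(np.hypot(X-cc[0],Y-cc[1])<.08)&(np.hypot(X-cc[0],Y-cc[1])>.06)]
        c=fit(ri,.0675,cc); print("can by outer wall",len(ri),c.round(4))
        if held:
            q=P.reshape(-1,3); q=q[~np.isnan(q[:,0])]
            b=q[(np.hypot(*(q[:,:2]-T[:2]).T)<.035)&(q[:,2]<T[2]-.012)&(q[:,2]>T[2]-.073)]
            for lo,hi in ((.012,.03),(.03,.05),(.05,.073)):
                w=b[(b[:,2]<T[2]-lo)&(b[:,2]>T[2]-hi)]
                if len(w)>20: print("held",lo,len(w),fit(w,.02,T[:2]).round(4), "tcp",T.round(4))
    return out
if __name__=="__main__": scene(sys.argv[1],len(sys.argv)<3)
E
python3 c2.py h2
```

```text
stem 100 [ 0.5217 -0.1656] tilt mm/cm [-0.01 -0.  ] zmax 0.1257
stem 109 [ 0.595  -0.1733] tilt mm/cm [-0.1   0.14] zmax 0.1266
stem 118 [ 0.5517 -0.2317] tilt mm/cm [-0.16  0.02] zmax 0.1261
stem 116 [ 0.5906 -0.2138] tilt mm/cm [-0.14 -0.08] zmax 0.1264
can by outer wall 1024 [ 0.5562 -0.1896]
held 0.012 257 [ 0.5572 -0.1454] tcp [ 0.5598 -0.1467  0.2398]
held 0.03 215 [ 0.5566 -0.1449] tcp [ 0.5598 -0.1467  0.2398]
held 0.05 239 [ 0.5563 -0.1449] tcp [ 0.5598 -0.1467  0.2398]
```

Call:
apply_moves(commands=[0.3,-0.2,0,-0.01,-0.02,0,0.6,0,0,-2,0,0,0,0.6,0,0,-2,0,0,0,0.6,0,0,-2,0,0,0,0.6,0,0,-0.8,0,0,0,0.6,0,0,0,0,0,0,0.6])

```text
t: 8.78
tool_pos: [0.5609, -0.1461, 0.1655]
orientation: [0.929, 2.98, -0.003]
force: [0.3, 0.8, -2.1]
opening: 0.0113
```

```bash
python3 c2.py h3; python3 -c "
from h import *
go([*slot(85),.09],down(55),1)"
```

```text
stem 99 [ 0.5217 -0.1656] tilt mm/cm [-0.1   0.04] zmax 0.125
stem 377 [ 0.5761 -0.1589] tilt mm/cm [ 0.61 -0.73] zmax 0.1267
stem 117 [ 0.5519 -0.2317] tilt mm/cm [0.09 0.11] zmax 0.1268
stem 119 [ 0.5906 -0.214 ] tilt mm/cm [-0.08 -0.15] zmax 0.1267
can by outer wall 1023 [ 0.5562 -0.1896]
held 0.012 229 [ 0.5585 -0.145 ] tcp [ 0.5611 -0.1462  0.166 ]
held 0.03 187 [ 0.5582 -0.1445] tcp [ 0.5611 -0.1462  0.166 ]
held 0.05 141 [ 0.5585 -0.1448] tcp [ 0.5611 -0.1462  0.166 ]
t 8.82 q [-0.34  0.09  1.63 -0.    1.4  -1.31] f [-0.5 -0.1 -2.6] op 0.0112
total [-0.07 -0.27 -7.6 ] [ 0.008  0.019 -0.007] per row [-0.07 -0.27 -7.6 ] [ 0.0081  0.0195 -0.0067]
```

Call:
apply_moves(commands=[0.2,-0.3,0,0,0,0,0.6,0,0,0,0,0,0,0.6])

```text
t: 9.07
tool_pos: [0.5642, -0.1497, 0.1676]
orientation: [0.928, 2.977, -0.003]
force: [-0.4, -0.3, -3.7]
opening: 0.0113
```

```bash
python3 c2.py h4 | grep -v stem
```

```text
can by outer wall 1020 [ 0.5562 -0.1897]
held 0.012 234 [ 0.5618 -0.1487] tcp [ 0.5643 -0.1497  0.1677]
held 0.03 188 [ 0.5617 -0.1481] tcp [ 0.5643 -0.1497  0.1677]
held 0.05 139 [ 0.5621 -0.1484] tcp [ 0.5643 -0.1497  0.1677]
```

Call:
apply_moves(commands=[-0.1,0.1,-0.8,0,0,0,0.6,0,0,-0.8,0,0,0,0.6,0,0,-0.8,0,0,0,0.6,0,0,0,0,0,0,0.6])

```text
t: 9.62
tool_pos: [0.563, -0.1485, 0.1419]
orientation: [0.928, 2.977, -0.003]
force: [-0.1, -0.0, -3.5]
opening: 0.0115
```

```bash
python3 c2.py h5 ; cd pics; python3 -c "
import cv2; p=cv2.imread('h5.png'); cv2.imwrite('h5c.png',cv2.resize(p[130:290,120:290],None,fx=3.5,fy=3.5,interpolation=2))"
```

```text
stem 101 [ 0.5218 -0.1656] tilt mm/cm [ 0.06 -0.07] zmax 0.127
stem 60 [ 0.5545 -0.1424] tilt mm/cm [ 1.58 -1.35] zmax 0.1267
stem 372 [ 0.5782 -0.1611] tilt mm/cm [ 0.28 -0.  ] zmax 0.1264
stem 118 [ 0.5516 -0.2316] tilt mm/cm [-0.15  0.02] zmax 0.1268
stem 116 [ 0.5904 -0.2138] tilt mm/cm [-0.16  0.3 ] zmax 0.1267
can by outer wall 951 [ 0.5562 -0.1895]
held 0.012 216 [ 0.5607 -0.1474] tcp [ 0.5634 -0.1486  0.1425]
held 0.03 120 [ 0.5608 -0.1469] tcp [ 0.5634 -0.1486  0.1425]
held 0.05 202 [ 0.5611 -0.1479] tcp [ 0.5634 -0.1486  0.1425]
```

View pics/h5c.png

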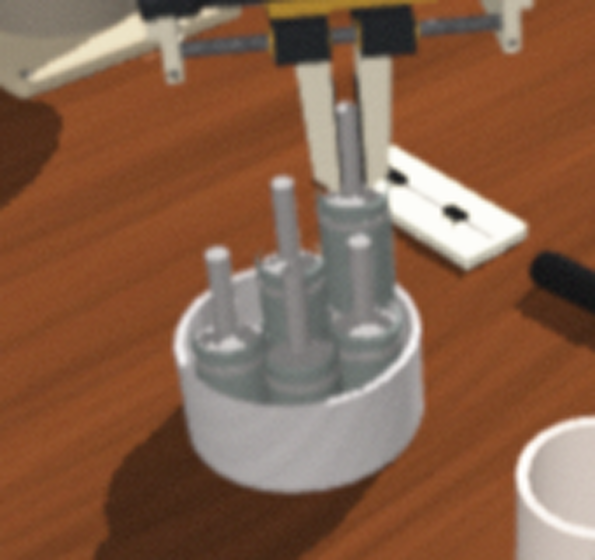

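The crop shows the held damper at (355,260) entering its place by the rim; neighbours have not moved and there is no contact force. Continuing down.

Call:
apply_moves(commands=[0,-0.05,-0.8,0,0,0,0.6,0,0,-0.8,0,0,0,0.6,0,0,-0.8,0,0,0,0.6,0,0,-0.8,0,0,0,0.6,0,0,-0.8,0,0,0,0.6,0,0,0,0,0,0,0.6])

```text
t: 10.42
tool_pos: [0.5632, -0.1491, 0.0994]
orientation: [0.927, 2.976, -0.003]
force: [-0.5, 0.9, -2.7]
opening: 0.0115
```

Call:
apply_moves(commands=[0,0,-0.4,0,0,0,0.6,0,0,-0.3,0,0,0,0.6,0,0,0,0,0,0,0.6])

```text
t: 10.8
tool_pos: [0.5636, -0.1492, 0.0925]
orientation: [0.927, 2.975, -0.003]
force: [0.3, -0.9, -2.8]
opening: 0.0111
```

Call:
apply_moves(commands=[0,0,-0.2,0,0,0,0.6,0,0,-0.2,0,0,0,0.6,0,0,0,0,0,0,0.6])

```text
t: 11.18
tool_pos: [0.5639, -0.1493, 0.0887]
orientation: [0.927, 2.975, -0.003]
force: [-0.2, 0.4, -3.0]
opening: 0.0114
```

Call:
apply_moves(commands=[0,0,-0.15,0,0,0,0.6,0,0,-0.15,0,0,0,0.6,0,0,0,0,0,0,0.6])

```text
t: 11.55
tool_pos: [0.565, -0.1498, 0.0878]
orientation: [0.926, 2.972, -0.003]
force: [-1.3, 0.8, -2.2]
opening: 0.0112
```

```bash
python3 c2.py h6; python3 -c "
from h import *
go([*slot(85),.09],down(55),1)"
```

```text
stem 101 [ 0.5216 -0.1653] tilt mm/cm [ 0.23 -0.03] zmax 0.1265
stem 406 [ 0.5726 -0.1565] tilt mm/cm [-1.83  2.15] zmax 0.1268
stem 115 [ 0.5518 -0.2318] tilt mm/cm [ 0.06 -0.05] zmax 0.1264
stem 117 [ 0.5907 -0.214 ] tilt mm/cm [-0.12 -0.07] zmax 0.1268
can by outer wall 937 [ 0.5561 -0.1895]
held 0.012 215 [ 0.5653 -0.1527] tcp [ 0.565  -0.1497  0.0877]
held 0.03 75 [ 0.5583 -0.1494] tcp [ 0.565  -0.1497  0.0877]
held 0.05 25 [ 0.5576 -0.1488] tcp [ 0.565  -0.1497  0.0877]
t 11.6 q [-0.35  0.16  1.7  -0.    1.25 -1.31] f [0.5 0.5 0.4] op 0.0111
total [-0.45  0.09  0.23] [ 0.011  0.026 -0.007] per row [-0.45  0.09  0.23] [ 0.0106  0.0264 -0.0067]
```

Call:
apply_moves(commands=[-0.1,0.05,-0.15,0,0,0,0.6,0,0,0,0,0,0,0.6])

```text
t: 11.85
tool_pos: [0.565, -0.1497, 0.0878]
orientation: [0.925, 2.97, -0.004]
force: [-1.4, 0.4, -2.4]
opening: 0.0113
```

```bash
python3 -c "
from h import *
go([*slot(85),.09],down(55),1)"
```

```text
t 11.85 q [-0.35  0.16  1.7  -0.    1.25 -1.31] f [-1.4  0.4 -2.4] op 0.0113
total [-0.45  0.09  0.22] [ 0.012  0.029 -0.007] per row [-0.45  0.09  0.22] [ 0.0118  0.0289 -0.0068]
```

Call:
apply_moves(commands=[-0.1,0,-0.3,0,0,0,0.6,0,0,0,0,0,0,0.6])

```text
t: 12.1
tool_pos: [0.5653, -0.1499, 0.0878]
orientation: [0.924, 2.967, -0.004]
force: [-2.8, 1.6, -3.1]
opening: 0.0116
```

```bash
python3 -c "
from h import *
go([*slot(85),.09],down(55),1)"
```

```text
t 12.1 q [-0.35  0.16  1.71 -0.    1.25 -1.31] f [-2.8  1.6 -3.1] op 0.0116
total [-0.48  0.11  0.22] [ 0.012  0.032 -0.007] per row [-0.48  0.11  0.22] [ 0.0124  0.0316 -0.0069]
```

Run:
```python
from h import *
p,d,m=look("scene"); cv2.imwrite("pics/h7.png",p)
cv2.imwrite('pics/h7c.png',cv2.resize(p[150:280,140:270],None,fx=4.5,fy=4.5,interpolation=2))
P=cloud(d,m,d>0); b=P[(np.hypot(P[:,0]-.562,P[:,1]+.148)<.021)]; h,e=np.histogram(b[:,2],np.arange(.05,.1,.002)); print(list(zip(e.round(3),h)))
b=P[(np.hypot(P[:,0]-.5216,P[:,1]+.1653)<.021)]; h,e=np.histogram(b[:,2],np.arange(.05,.1,.002)); print(list(zip(e.round(3),h)))
```

```text
[(np.float64(0.05), np.int64(0)), (np.float64(0.052), np.int64(1)), (np.float64(0.054), np.int64(1)), (np.float64(0.056), np.int64(1)), (np.float64(0.058), np.int64(3)), (np.float64(0.06), np.int64(6)), (np.float64(0.062), np.int64(2)), (np.float64(0.064), np.int64(5)), (np.float64(0.066), np.int64(3)), (np.float64(0.068), np.int64(15)), (np.float64(0.07), np.int64(32)), (np.float64(0.072), np.int64(12)), (np.float64(0.074), np.int64(9)), (np.float64(0.076), np.int64(10)), (np.float64(0.078), np.int64(20)), (np.float64(0.08), np.int64(11)), (np.float64(0.082), np.int64(1)), (np.float64(0.084), np.int64(0)), (np.float64(0.086), np.int64(0)), (np.float64(0.088), np.int64(8)), (np.float64(0.09), np.int64(7)), (np.float64(0.092), np.int64(7)), (np.float64(0.094), np.int64(10)), (np.float64(0.096), np.int64(10))]
[(np.float64(0.05), np.int64(10)), (np.float64(0.052), np.int64(11)), (np.float64(0.054), np.int64(4)), (np.float64(0.056), np.int64(12)), (np.float64(0.058), np.int64(7)), (np.float64(0.06), np.int64(9)), (np.float64(0.062), np.int64(8)), (np.float64(0.064), np.int64(5)), (np.float64(0.066), np.int64(10)), (np.float64(0.068), np.int64(22)), (np.float64(0.07), np.int64(46)), (np.float64(0.072), np.int64(18)), (np.float64(0.074), np.int64(12)), (np.float64(0.076), np.int64(8)), (np.float64(0.078), np.int64(12)), (np.float64(0.08), np.int64(16)), (np.float64(0.082), np.int64(5)), (np.float64(0.084), np.int64(5)), (np.float64(0.086), np.int64(5)), (np.float64(0.088), np.int64(6)), (np.float64(0.09), np.int64(4)), (np.float64(0.092), np.int64(5)), (np.float64(0.094), np.int64(5)), (np.float64(0.096), np.int64(5))]
```

View pics/h7c.png

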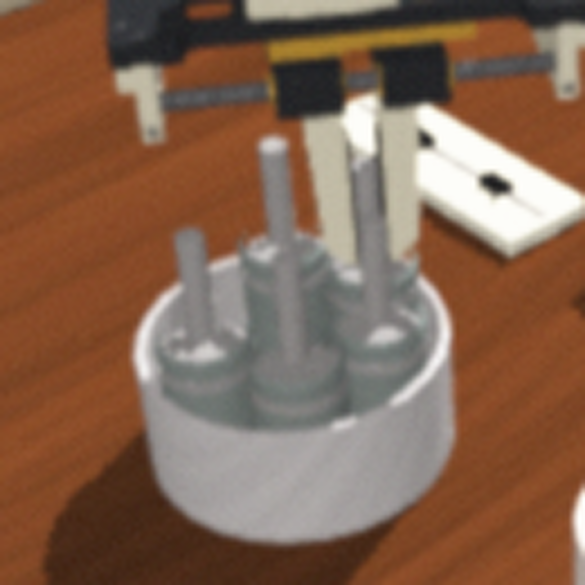

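The held damper (370,290) has its shoulder level with the neighbours', and the depth histograms match, so it stands on the floor. Releasing.

Call:
apply_moves(commands=[0,0,0,0,0,0,1.6,0,0,0,0,0,0,2.6,0,0,0,0,0,0,3.0,0,0,0.8,0,0,0,3.0,0,0,2,0,0,0,3.0,0,0,3,0,0,0,3.0,0,0,5,0,0,0,3.5,0,1,4,0,0,0,4.0])

```text
t: 13.15
tool_pos: [0.5635, -0.1398, 0.2403]
orientation: [0.926, 2.969, -0.004]
force: [0.0, 0.0, 0.6]
opening: 0.0389
```

```bash
python3 c2.py h8 n
python3 - <<'E'
from h import *
go(feet["b"]+.20*ax,RT,10)
E
```

```text
stem 101 [ 0.5218 -0.1655] tilt mm/cm [0.01 0.07] zmax 0.1261
stem 45 [ 0.5637 -0.1485] tilt mm/cm [ 0.1  -0.06] zmax 0.1267
stem 111 [ 0.5953 -0.1731] tilt mm/cm [0.15 0.05] zmax 0.1267
stem 116 [ 0.5516 -0.2317] tilt mm/cm [0.09 0.  ] zmax 0.1266
stem 115 [ 0.5907 -0.2142] tilt mm/cm [ 0.01 -0.08] zmax 0.1259
can by outer wall 926 [ 0.5561 -0.1894]
t 13.2 q [-0.33  0.03  1.54 -0.    1.53 -1.3 ] f [1.  0.4 4.4] op 0.0394
total [-2.87 34.57 -3.54] [-0.106 -0.45   0.775] per row [-0.29  3.46 -0.35] [-0.0106 -0.045   0.0775]
```

Call:
apply_moves(commands=[-0.4,4.2,0,-0.013,-0.055,0.095,4,-0.4,4.2,0,-0.013,-0.055,0.095,4,-0.4,4.2,0,-0.013,-0.055,0.095,4,-0.4,4.2,-0.4,-0.013,-0.055,0.095,4,-0.4,4.2,-0.6,-0.013,-0.055,0.095,4,-0.4,4.2,-0.6,-0.013,-0.055,0.095,4,-0.4,4.2,-0.6,-0.013,-0.055,0.095,4,-0.3,3,-0.6,-0.01,-0.04,0.07,4], squeeze=50)

```text
t: 14.2
tool_pos: [0.5378, 0.1927, 0.2373]
orientation: [-0.221, 2.633, 0.069]
force: [0.6, -0.2, -0.3]
opening: 0.0398
```

Run:
```python
from h import *
go(feet["b"]+.16*ax,RT,2)
```

```text
t 14.2 q [ 0.29 -0.45  2.06 -0.06  1.04 -1.44] f [ 0.6 -0.2 -0.3] op 0.0398
total [ 1.78  1.73 -6.1 ] [-0.011  0.011  0.017] per row [ 0.89  0.87 -3.05] [-0.0055  0.0054  0.0087]
```

Call:
apply_moves(commands=[0.9,0.8,-2.5,-0.006,0.006,0.009,4,0.9,0.8,-2.5,-0.006,0.006,0.009,4,0,0,0,0,0,0,4])

```text
t: 14.58
tool_pos: [0.5558, 0.2122, 0.1912]
orientation: [-0.256, 2.637, 0.064]
force: [-0.2, 1.1, 0.8]
opening: 0.0398
```

```bash
sed -i 's/^go.*//' w.py; python3 w.py w1
python3 - <<'E'
from h import *
go(feet["b"]+.15*ax,RT,1)
E
```

```text
cam [0.407 0.183 0.297]
234273
a few 0
b 583 hmax 0.1256 stem top offset x',y' -0.0009 0.0007 stem y' low/high [np.float64(0.5), np.float64(0.6), np.float64(0.6)] x' [np.float64(-4.9), np.float64(-4.8), np.float64(-4.8)]
c 685 hmax 0.1254 stem top offset x',y' -0.0006 0.0 stem y' low/high [np.float64(-2.7), np.float64(-2.7), np.float64(-2.6)] x' [np.float64(-3.5), np.float64(-3.4), np.float64(-3.5)]
t 14.62 q [ 0.32 -0.34  2.05 -0.07  0.93 -1.42] f [-0.3 -0.1  0.8] op 0.0404
total [ 0.37 -0.13 -2.56] [-0.001  0.007 -0.006] per row [ 0.37 -0.13 -2.56] [-0.0013  0.0072 -0.0061]
```

Call:
apply_moves(commands=[-0.7,-0.3,-0.4,0,0.007,-0.006,4,0,0,0,0,0,0,4])

```text
t: 14.88
tool_pos: [0.55, 0.2086, 0.1922]
orientation: [-0.245, 2.639, 0.064]
force: [0.0, -0.7, 0.1]
opening: 0.0398
```

```bash
cat >> h.py <<'E'
def al(k):
    s=read_state(); e=(feet[k]+.0825*ax-s["tool_pos"])*100; a=-e@ax
    print("perp cm",(e+a*ax).round(2),"advance",a.round(2),"=",(-a*ax).round(2),"rot",(RT*Ro.from_rotvec(s["orientation"]).inv()).as_rotvec().round(3),"t",s["t"].round(2))
E
python3 -c "
from h import *
al('b')"
```

```text
Traceback (most recent call last):
  File "h.py", line 28, in al
    print("perp cm",(e+a*ax).round(2),"advance",a.round(2),"=",(-a*ax).round(2),"rot",(RT*Ro.from_rotvec(s["orientation"]).inv()).as_rotvec().round(3),"t",s["t"].round(2))
                                                                                                                                                           ^^^^^^^^^^^^
AttributeError: 'float' object has no attribute 'round'
```

```bash
sed -i 's/,"t",s\["t"\].round(2))/,"t",round(s["t"],2),s["force"].round(1))/' h.py
python3 -c "
from h import *
al('b')"
```

```text
perp cm [-0.21 -0.01 -0.11] advance 9.43 = [ 4.35  0.82 -8.33] rot [-0.002  0.003  0.001] t 14.88 [ 0.  -0.7  0.1]
```

Call:
apply_moves(commands=[0.5,0.1,-1.4,0,0,0,4,0.7,0.1,-1.4,0,0,0,4,0.7,0.1,-1.4,0,0,0,4,0,0,0,0,0,0,4])

```text
t: 15.38
tool_pos: [0.5703, 0.2111, 0.1477]
orientation: [-0.243, 2.639, 0.064]
force: [0.0, 0.1, -0.1]
opening: 0.0403
```

```bash
python3 -c "
from h import *
al('b')"
```

```text
perp cm [0.01 0.17 0.02] advance 4.54 = [ 2.09  0.4  -4.01] rot [-0.003  0.004  0.002] t 15.38 [ 0.   0.1 -0.1]
```

Call:
apply_moves(commands=[0.7,0.25,-1.35,0,0,0,4,0.7,0.2,-1.35,0,0,0,4,0.65,0.15,-1.2,0,0,0,4,0,0,0,0,0,0,4])

```text
t: 15.88
tool_pos: [0.5917, 0.2172, 0.107]
orientation: [-0.243, 2.639, 0.064]
force: [0.2, -0.3, -0.8]
opening: 0.0399
```

```bash
python3 -c "
from h import *
al('b')"
```

```text
perp cm [ 0.01 -0.03  0.  ] advance -0.1 = [-0.04 -0.01  0.09] rot [-0.003  0.003  0.003] t 15.88 [ 0.2 -0.3 -0.8]
```

Call:
apply_moves(commands=[0,0,0,0,0,0,1.6,0,0,0,0,0,0,0.6,0,0,0,0,0,0,0.6,0,0,0,0,0,0,0.6,-0.4,-0.1,0.8,0,0,0,0.6,-0.9,-0.2,1.8,0,0,0,0.6,-0.9,-0.2,1.8,0,0,0,0.6,-0.9,-0.2,1.8,0,0,0,0.6])

```text
t: 16.88
tool_pos: [0.5595, 0.2096, 0.1706]
orientation: [-0.243, 2.64, 0.063]
force: [-0.7, -0.1, -3.7]
opening: 0.0112
```

Call:
apply_moves(commands=[-0.9,-0.2,1.8,0,0,0,0.6,-0.5,-1,2.8,0,0.05,0,0.6,-0.5,-2,2.8,0,0.05,0,0.6,0,-3,1,0,0.05,0,0.6])

```text
t: 17.38
tool_pos: [0.5349, 0.1476, 0.2552]
orientation: [-0.255, 2.798, 0.086]
force: [0.5, -0.0, -2.7]
opening: 0.0111
```

Run:
```python
from h import *
go([*slot(205),.24],down(55),8)
```

```text
t 17.38 q [ 0.15 -0.35  1.91  0.04  1.25 -1.61] f [ 0.5 -0.  -2.7] op 0.0111
total [ -1.62 -35.6   -1.52] [ 0.043  0.343 -0.785] per row [-0.2  -4.45 -0.19] [ 0.0053  0.0428 -0.0981]
```

Call:
apply_moves(commands=[-0.2,-4.6,-0.1,0.006,0.045,-0.102,0.6,-0.2,-4.6,-0.1,0.006,0.045,-0.102,0.6,-0.2,-4.6,-0.1,0.006,0.045,-0.102,0.6,-0.2,-4.6,-0.1,0.006,0.045,-0.102,0.6,-0.2,-4.6,-0.1,0.006,0.045,-0.102,0.6,-0.2,-4.6,-0.1,0.006,0.045,-0.102,0.6,-0.2,-4.6,-0.1,0.006,0.045,-0.102,0.6,0,-2.5,0,0.004,0.03,-0.06,0.6])

```text
t: 18.38
tool_pos: [0.5161, -0.2097, 0.2491]
orientation: [-0.961, -2.976, -0.006]
force: [0.3, 1.3, -2.8]
opening: 0.0108
```

Run:
```python
from h import *
go([.5186+.0025,-.2078-.0013,.24],down(55)*1,1)
```

```text
Traceback (most recent call last):
TypeError: Argument 'other' has incorrect type (expected scipy.spatial.transform._rotation.Rotation, got int)
```

Call:
apply_moves(commands=[0,0,0,0,0,0,0.6,0.4,0,-2,0,0,0,0.6,0,0,0,0,0,0,0.6])

```text
t: 18.75
tool_pos: [0.5194, -0.2096, 0.226]
orientation: [-0.961, -2.973, -0.008]
force: [-0.6, 0.1, -3.1]
opening: 0.011
```

```bash
python3 c2.py h9
python3 - <<'E'
from h import *
go([.5179+.0025,-.2070-.0013,.168],down(55),1)
E
```

```text
stem 102 [ 0.5218 -0.1655] tilt mm/cm [ 0.04 -0.19] zmax 0.1263
stem 45 [ 0.5638 -0.1485] tilt mm/cm [0.22 0.04] zmax 0.1263
stem 111 [ 0.595  -0.1731] tilt mm/cm [ 0.02 -0.03] zmax 0.1264
stem 116 [ 0.5517 -0.2316] tilt mm/cm [ 0.01 -0.27] zmax 0.1265
stem 115 [ 0.5905 -0.2139] tilt mm/cm [-0.19  0.16] zmax 0.1262
can by outer wall 934 [ 0.5562 -0.1894]
held 0.012 279 [ 0.5165 -0.2082] tcp [ 0.5199 -0.2099  0.2275]
held 0.03 221 [ 0.5157 -0.2074] tcp [ 0.5199 -0.2099  0.2275]
held 0.05 235 [ 0.5154 -0.2072] tcp [ 0.5199 -0.2099  0.2275]
t 18.8 q [-0.48  0.04  1.57  0.    1.55 -1.42] f [ 0.5  0.1 -3.6] op 0.0111
total [ 0.05  0.16 -5.95] [-0.009 -0.013  0.015] per row [ 0.05  0.16 -5.95] [-0.0089 -0.0134  0.0145]
```

Call:
apply_moves(commands=[0.1,0.2,0,-0.018,-0.025,0.015,0.6,0,0,-1.8,0,0,0,0.6,0,0,-1.8,0,0,0,0.6,0,0,-1.8,0,0,0,0.6,0,0,0,0,0,0,0.6])

```text
t: 19.42
tool_pos: [0.5204, -0.2057, 0.1694]
orientation: [0.933, 2.983, -0.008]
force: [0.5, 0.5, -3.3]
opening: 0.0115
```

```bash
python3 c2.py h10|grep -v stem
```

```text
can by outer wall 910 [ 0.5561 -0.1894]
held 0.012 257 [ 0.5181 -0.2044] tcp [ 0.521  -0.206   0.1706]
held 0.03 203 [ 0.5178 -0.2043] tcp [ 0.521  -0.206   0.1706]
held 0.05 159 [ 0.5181 -0.2045] tcp [ 0.521  -0.206   0.1706]
```

Call:
apply_moves(commands=[0,-0.2,0,0,0,0,0.6,0,0,-0.8,0,0,0,0.6,0,0,-0.8,0,0,0,0.6,0,0,0,0,0,0,0.6])

```text
t: 19.98
tool_pos: [0.522, -0.2089, 0.1553]
orientation: [0.933, 2.979, -0.01]
force: [-0.2, 0.2, -3.2]
opening: 0.0112
```

```bash
python3 c2.py h11
```

```text
stem 100 [ 0.5217 -0.1657] tilt mm/cm [-0.1   0.25] zmax 0.1258
stem 47 [ 0.5638 -0.1487] tilt mm/cm [ 0.26 -0.12] zmax 0.1269
stem 388 [ 0.5388 -0.22  ] tilt mm/cm [ 0.22 -0.22] zmax 0.1264
stem 110 [ 0.5953 -0.1732] tilt mm/cm [0.19 0.07] zmax 0.1269
stem 120 [ 0.5906 -0.214 ] tilt mm/cm [-0.15  0.12] zmax 0.1269
can by outer wall 882 [ 0.5561 -0.1895]
held 0.012 252 [ 0.5197 -0.2077] tcp [ 0.5221 -0.209   0.1556]
held 0.03 146 [ 0.5193 -0.2074] tcp [ 0.5221 -0.209   0.1556]
held 0.05 144 [ 0.5196 -0.2077] tcp [ 0.5221 -0.209   0.1556]
```

Call:
apply_moves(commands=[-0.15,0.05,-0.8,0,0,0,0.6,0,0,-0.8,0,0,0,0.6,0,0,-0.8,0,0,0,0.6,0,0,0,0,0,0,0.6])

```text
t: 20.52
tool_pos: [0.5204, -0.2084, 0.1298]
orientation: [0.933, 2.979, -0.01]
force: [0.2, 0.1, -3.0]
opening: 0.0113
```

Call:
apply_moves(commands=[0,0,-0.8,0,0,0,0.6,0,0,-0.8,0,0,0,0.6,0,0,-0.8,0,0,0,0.6,0,0,-0.8,0,0,0,0.6,0,0,0,0,0,0,0.6])

```text
t: 21.15
tool_pos: [0.5204, -0.2083, 0.0953]
orientation: [0.933, 2.979, -0.01]
force: [-0.4, 0.5, -2.9]
opening: 0.0114
```

Call:
apply_moves(commands=[0,0,-0.4,0,0,0,0.6,0,0,-0.2,0,0,0,0.6,0,0,-0.15,0,0,0,0.6,0,0,0,0,0,0,0.6])

```text
t: 21.65
tool_pos: [0.5211, -0.2087, 0.0883]
orientation: [0.932, 2.977, -0.01]
force: [0.3, 0.1, -2.4]
opening: 0.0111
```

Call:
apply_moves(commands=[0,0,-0.15,0,0,0,0.6,0,0,0,0,0,0,0.6])

```text
t: 21.9
tool_pos: [0.5217, -0.209, 0.0882]
orientation: [0.932, 2.976, -0.011]
force: [-0.8, 0.5, -4.3]
opening: 0.0109
```

Run:
```python
from h import *
for i in range(3): 
    p,d,m=look("scene"); s=read_state(); print(s["tool_pos"].round(4),s["force"].round(1),s["wrist_torque"].round(2))
P=cloud(d,m,d>0)
def prof(c): 
    b=P[(np.hypot(P[:,0]-c[0],P[:,1]-c[1])<.021)]; h,e=np.histogram(b[:,2],np.arange(.06,.096,.002)); return h
print(prof((.518,-.207)),prof((.5516,-.2316)),prof((.5216,-.1653)))
```

```text
[ 0.5217 -0.209   0.0882] [-1.3  1.2  1.2] [0.14 0.33 0.01]
[ 0.5217 -0.209   0.0881] [-1.5 -0.3  1.2] [0.16 0.35 0.01]
[ 0.5217 -0.209   0.0882] [-1.1  0.8  2.2] [ 0.19  0.42 -0.06]
[ 3  1  3  5 12 45  9  8  9 13 13  1  1  2  3  8 10] [18 14 12 14 34 84 23 12 15 25 22  7  5  3  6  8  7] [ 8 10  5  8 16 52  8  8 11 17 11  2  8  5  6  3  6]
```

On the floor (z stops, shoulder level matches). Release and go for c.

Call:
apply_moves(commands=[0,0,0,0,0,0,1.6,0,0,0,0,0,0,2.6,0,0,0,0,0,0,3.0,0,0,0.8,0,0,0,3.0,0,0,2,0,0,0,3.0,0,0,3,0,0,0,3.0,0,0,5,0,0,0,3.5,0,1,4,0,0,0,4.0])

```text
t: 23.05
tool_pos: [0.5197, -0.1985, 0.2386]
orientation: [0.934, 2.98, -0.01]
force: [0.6, -0.4, 0.0]
opening: 0.0391
```

```bash
python3 c2.py h12 n
python3 - <<'E'
from h import *
go(feet["c"]+.18*ax,RT,10)
E
```

```text
stem 98 [ 0.5217 -0.1654] tilt mm/cm [0.44 0.08] zmax 0.1267
stem 44 [ 0.5634 -0.1488] tilt mm/cm [ 0.07 -0.23] zmax 0.1266
stem 175 [ 0.551  -0.2312] tilt mm/cm [-1.19  1.09] zmax 0.1259
stem 109 [ 0.5951 -0.1734] tilt mm/cm [0.08 0.12] zmax 0.1264
stem 113 [ 0.5905 -0.2139] tilt mm/cm [0.02 0.03] zmax 0.1257
can by outer wall 835 [ 0.5559 -0.1894]
t 23.1 q [-0.45 -0.02  1.6  -0.    1.54 -1.42] f [ 1.7 -0.6  3.7] op 0.0397
total [ 1.15 47.41 -5.1 ] [-0.1   -0.463  0.779] per row [ 0.12  4.74 -0.51] [-0.01   -0.0463  0.0779]
```

Call:
apply_moves(commands=[-0.1,5.4,0.2,-0.012,-0.053,0.09,4,-0.1,5.4,0,-0.012,-0.053,0.09,4,-0.1,5.4,0,-0.012,-0.053,0.09,4,-0.1,5.4,0,-0.012,-0.053,0.09,4,0.1,5.4,-0.4,-0.012,-0.053,0.09,4,0.1,5.4,-0.6,-0.012,-0.053,0.09,4,0.1,5.4,-0.6,-0.012,-0.053,0.09,4,0.1,5,-0.6,-0.012,-0.05,0.08,4])

```text
t: 24.1
tool_pos: [0.5236, 0.2396, 0.2342]
orientation: [-0.177, 2.659, 0.059]
force: [0.1, 0.4, 0.2]
opening: 0.0403
```

Run:
```python
from h import *
al('c')
go(feet["c"]+.16*ax,RT,3)
```

```text
perp cm [-1.02  3.27 -0.21] advance 14.07 = [  6.49   1.23 -12.42] rot [-0.009 -0.013  0.051] t 24.1 [0.1 0.4 0.2]
t 24.1 q [ 0.42 -0.39  2.01 -0.14  1.06 -1.25] f [0.1 0.4 0.2] op 0.0403
total [ 1.9   3.82 -5.79] [-0.009 -0.013  0.051] per row [ 0.63  1.27 -1.93] [-0.0032 -0.0043  0.0171]
```

Call:
apply_moves(commands=[0.5,1.2,-1.8,-0.003,-0.004,0.017,4,0.5,1.2,-1.8,-0.003,-0.004,0.017,4,0.5,1.1,-1.8,-0.003,-0.004,0.017,4,0,0,0,0,0,0,4])

```text
t: 24.6
tool_pos: [0.537, 0.2803, 0.1802]
orientation: [-0.26, 2.64, 0.066]
force: [0.3, 0.5, -0.2]
opening: 0.0398
```

```bash
python3 w.py w2; python3 -c "
from h import *
al('c')"
```

```text
cam [0.389 0.251 0.286]
234264
a few 0
b few 0
c 651 hmax 0.1253 stem top offset x',y' -0.0007 0.0006 stem y' low/high [np.float64(0.6), np.float64(0.4), np.float64(0.7)] x' [np.float64(-4.5), np.float64(-4.7), np.float64(-4.5)]
perp cm [ 0.18 -0.3   0.07] advance 8.43 = [ 3.89  0.74 -7.45] rot [-0.002  0.003 -0.009] t 24.65 [-0.7 -0.2 -0.6]
```

Call:
apply_moves(commands=[0.2,-0.2,0.1,0,0,-0.009,4,0.7,0.1,-1.3,0,0,0,4,0.7,0.1,-1.3,0,0,0,4,0,0,0,0,0,0,4])

```text
t: 25.15
tool_pos: [0.5561, 0.2794, 0.1583]
orientation: [-0.242, 2.636, 0.065]
force: [-0.3, 0.4, -0.0]
opening: 0.0401
```

```bash
python3 -c "
from h import *
al('c')"
```

```text
perp cm [-0.32  0.03 -0.17] advance 5.52 = [ 2.55  0.48 -4.88] rot [-0.004  0.007  0.003] t 25.15 [-0.3  0.4 -0. ]
```

Call:
apply_moves(commands=[-0.2,0,-0.1,0,0,0,4,0.6,0.1,-1.3,0,0,0,4,0.6,0.1,-1.3,0,0,0,4,0.6,0.1,-1.2,0,0,0,4,0,0,0,0,0,0,4])

```text
t: 25.78
tool_pos: [0.5728, 0.2823, 0.1155]
orientation: [-0.242, 2.637, 0.064]
force: [-0.2, 1.3, -0.1]
opening: 0.0399
```

```bash
python3 -c "
from h import *
al('c')"
```

```text
perp cm [0.12 0.14 0.07] advance 0.96 = [ 0.44  0.08 -0.84] rot [-0.003  0.006  0.003] t 25.77 [-0.2  1.3 -0.1]
```

Call:
apply_moves(commands=[0.3,0.1,-0.4,0,0,0,4,0.3,0.1,-0.4,0,0,0,4,0,0,0,0,0,0,4])

```text
t: 26.15
tool_pos: [0.5795, 0.2847, 0.1074]
orientation: [-0.242, 2.636, 0.065]
force: [0.1, -0.1, 1.5]
opening: 0.0394
```

```bash
python3 -c "
from h import *
al('c')"
```

```text
perp cm [-0.07  0.   -0.04] advance -0.09 = [-0.04 -0.01  0.08] rot [-0.004  0.006  0.003] t 26.15 [ 0.1 -0.1  1.5]
```

Call:
apply_moves(commands=[0,0,0,0,0,0,1.6,0,0,0,0,0,0,0.6,0,0,0,0,0,0,0.6,0,0,0,0,0,0,0.6,-0.4,-0.1,0.8,0,0,0,0.6,-0.9,-0.2,1.8,0,0,0,0.6,-0.9,-0.2,1.8,0,0,0,0.6,-0.9,-0.2,1.8,0,0,0,0.6])

```text
t: 27.15
tool_pos: [0.5473, 0.2767, 0.1698]
orientation: [-0.242, 2.638, 0.063]
force: [-0.1, -0.4, -3.1]
opening: 0.0112
```

Call:
apply_moves(commands=[-0.9,-0.2,1.8,0,0,0,0.6,-0.3,-1,2.8,0,0.05,0,0.6,0,-3,2.8,0,0.05,0,0.6,0.3,-4,0.5,0,0.05,-0.04,0.6,0.3,-5,0,0,0.05,-0.04,0.6])

```text
t: 27.78
tool_pos: [0.5353, 0.1438, 0.2496]
orientation: [-0.144, 2.854, 0.072]
force: [0.7, -0.9, -2.5]
opening: 0.0112
```

Run:
```python
from h import *
go([.5559+.0025,-.1894-.0013,.245],down(55),8)
```

```text
t 27.77 q [ 0.16 -0.3   1.87  0.02  1.29 -1.52] f [ 0.7 -0.9 -2.5] op 0.0112
total [  2.31 -33.45  -0.46] [ 0.038  0.291 -0.707] per row [ 0.29 -4.18 -0.06] [ 0.0048  0.0364 -0.0883]
```

Call:
apply_moves(commands=[0.3,-4.2,0,0.005,0.038,-0.092,0.6,0.3,-4.2,0,0.005,0.038,-0.092,0.6,0.3,-4.2,0,0.005,0.038,-0.092,0.6,0.3,-4.2,0,0.005,0.038,-0.092,0.6,0.3,-4.2,0,0.005,0.038,-0.092,0.6,0.3,-4.2,0,0.005,0.038,-0.092,0.6,0.3,-4.2,0,0.005,0.038,-0.092,0.6,0.2,-3,0,0.002,0.02,-0.05,0.6])

```text
t: 28.78
tool_pos: [0.5537, -0.1914, 0.2472]
orientation: [-0.958, -2.98, -0.001]
force: [-0.5, -0.3, -2.0]
opening: 0.0116
```

Call:
apply_moves(commands=[0,0,0,0,0,0,0.6])

```text
t: 28.9
tool_pos: [0.5531, -0.1933, 0.2462]
orientation: [-0.962, -2.976, -0.001]
force: [-0.0, -0.0, -3.0]
opening: 0.0111
```

```bash
python3 c2.py h13
python3 - <<'E'
from h import *
go([.5559+.0025,-.1894-.0013,.225],down(55),1)
E
```

```text
stem 101 [ 0.5218 -0.1655] tilt mm/cm [-0.24 -0.02] zmax 0.1268
stem 45 [ 0.5632 -0.1486] tilt mm/cm [ 0.1  -0.05] zmax 0.1267
stem 181 [ 0.5509 -0.2311] tilt mm/cm [-0.78  0.66] zmax 0.1267
stem 107 [ 0.5949 -0.1731] tilt mm/cm [ 0.07 -0.11] zmax 0.1265
stem 113 [ 0.5905 -0.2138] tilt mm/cm [-0.17  0.08] zmax 0.125
can by outer wall 836 [ 0.5559 -0.1895]
held 0.012 275 [ 0.55   -0.1916] tcp [ 0.5531 -0.1922  0.2462]
held 0.03 236 [ 0.5493 -0.1912] tcp [ 0.5531 -0.1922  0.2462]
held 0.05 254 [ 0.5488 -0.1911] tcp [ 0.5531 -0.1922  0.2462]
t 28.95 q [-0.42  0.1   1.48 -0.    1.58 -1.37] f [ 0.6  0.2 -2.7] op 0.0112
total [ 0.53  0.15 -2.12] [-0.005 -0.012  0.013] per row [ 0.53  0.15 -2.12] [-0.0049 -0.0125  0.0131]
```

Call:
apply_moves(commands=[0.5,0.2,0,-0.012,-0.026,0.013,0.6,0,0,-1.8,0,0,0,0.6,0,0,-1.8,0,0,0,0.6,0,0,-1.8,0,0,0,0.6,0,0,-1.2,0,0,0,0.6,0,0,0,0,0,0,0.6])

```text
t: 29.7
tool_pos: [0.5567, -0.1855, 0.1734]
orientation: [0.931, 2.986, -0.002]
force: [0.3, 0.1, -2.7]
opening: 0.0113
```

```bash
python3 c2.py h14
```

```text
stem 46 [ 0.5634 -0.1489] tilt mm/cm [ 0.1  -0.26] zmax 0.1268
stem 175 [ 0.5513 -0.2311] tilt mm/cm [-1.59  1.19] zmax 0.1266
stem 368 [ 0.5739 -0.1976] tilt mm/cm [-2.28  0.92] zmax 0.1267
stem 111 [ 0.5952 -0.1733] tilt mm/cm [-0.02 -0.01] zmax 0.1267
can by outer wall 845 [ 0.5559 -0.1895]
held 0.012 253 [ 0.5544 -0.1843] tcp [ 0.5571 -0.1857  0.1742]
held 0.03 208 [ 0.5538 -0.1838] tcp [ 0.5571 -0.1857  0.1742]
held 0.05 201 [ 0.554  -0.1837] tcp [ 0.5571 -0.1857  0.1742]
```

Call:
apply_moves(commands=[0.15,-0.4,0,-0.002,-0.004,0,0.6,0,0,0,0,0,0,0.6])

```text
t: 30.0
tool_pos: [0.5596, -0.1906, 0.1757]
orientation: [0.929, 2.978, -0.004]
force: [-0.3, 0.8, -3.2]
opening: 0.0115
```

```bash
python3 c2.py h15|grep -v stem
```

```text
can by outer wall 830 [ 0.556  -0.1895]
held 0.012 259 [ 0.5572 -0.1893] tcp [ 0.5597 -0.1905  0.1759]
held 0.03 206 [ 0.5571 -0.1892] tcp [ 0.5597 -0.1905  0.1759]
held 0.05 171 [ 0.5573 -0.1892] tcp [ 0.5597 -0.1905  0.1759]
```

Call:
apply_moves(commands=[-0.1,0,-0.8,0,0,0,0.6,0,0,-0.8,0,0,0,0.6,0,0,0,0,0,0,0.6])

```text
t: 30.42
tool_pos: [0.5587, -0.1906, 0.1591]
orientation: [0.929, 2.977, -0.004]
force: [0.3, -0.4, -3.2]
opening: 0.011
```

```bash
python3 c2.py h16|grep -v stem
```

```text
can by outer wall 829 [ 0.5559 -0.1895]
held 0.012 242 [ 0.5561 -0.1893] tcp [ 0.559  -0.1907  0.1596]
held 0.03 175 [ 0.5561 -0.1891] tcp [ 0.559  -0.1907  0.1596]
held 0.05 143 [ 0.5566 -0.1893] tcp [ 0.559  -0.1907  0.1596]
```

Centred on the middle; lowering.

Call:
apply_moves(commands=[0,0,-0.7,0,0,0,0.6,0,0,-0.7,0,0,0,0.6,0,0,-0.7,0,0,0,0.6,0,0,0,0,0,0,0.6])

```text
t: 30.98
tool_pos: [0.5588, -0.1906, 0.1369]
orientation: [0.929, 2.977, -0.004]
force: [0.3, -0.1, -3.9]
opening: 0.0109
```

Call:
apply_moves(commands=[0,0,-0.7,0,0,0,0.6,0,0,-0.7,0,0,0,0.6,0,0,-0.7,0,0,0,0.6,0,0,-0.7,0,0,0,0.6,0,0,-0.7,0,0,0,0.6,0,0,0,0,0,0,0.6])

```text
t: 31.72
tool_pos: [0.5587, -0.1905, 0.0992]
orientation: [0.929, 2.978, -0.004]
force: [0.1, 0.7, -3.5]
opening: 0.0113
```

Call:
apply_moves(commands=[0,0,-0.5,0,0,0,0.6,0,0,-0.3,0,0,0,0.6,0,0,-0.2,0,0,0,0.6,0,0,-0.15,0,0,0,0.6,0,0,0,0,0,0,0.6])

```text
t: 32.35
tool_pos: [0.5594, -0.1908, 0.0879]
orientation: [0.928, 2.976, -0.004]
force: [-0.2, -0.6, -2.9]
opening: 0.0115
```

Run:
```python
from h import *
for i in range(2): 
    p,d,m=look("scene"); s=read_state(); print(s["tool_pos"].round(4),s["force"].round(1),s["wrist_torque"].round(2))
P=cloud(d,m,d>0)
def prof(c): 
    b=P[(np.hypot(P[:,0]-c[0],P[:,1]-c[1])<.019)]; h,e=np.histogram(b[:,2],np.arange(.06,.106,.002)); return h
print(prof((.556,-.1893)),prof((.5516,-.2316)),prof((.5216,-.1653)))
```

```text
[ 0.5594 -0.1908  0.0879] [-0.5  0.1 -2.2] [ 0.02 -0.02 -0.  ]
[ 0.5594 -0.1908  0.0879] [ 0.1 -0.2 -3.3] [-0.01 -0.03  0.02]
[ 1  2  0  0  2 27  6  0  2  9  3  0  0  2  6  5  8 11  7 11  6  7] [ 4  4  1  2 22 66  3  0  3 15  9  5  5  6  5  7  4  9  5  5  6  7] [0 0 0 0 0 0 0 0 0 0 0 0 0 0 0 0 0 0 0 0 0 0]
```

Call:
apply_moves(commands=[0,0,-0.15,0,0,0,0.6,0,0,-0.15,0,0,0,0.6,0,0,0,0,0,0,0.6])

```text
t: 32.83
tool_pos: [0.5603, -0.1913, 0.0879]
orientation: [0.928, 2.974, -0.005]
force: [-1.0, 0.9, -3.7]
opening: 0.0116
```

Run:
```python
from h import *
for i in range(2): 
    look("scene"); s=read_state(); print(s["tool_pos"].round(4),s["force"].round(1),s["wrist_torque"].round(2))
```

```text
[ 0.5603 -0.1912  0.0878] [-1.  -0.6  1.1] [0.05 0.2  0.03]
[ 0.5604 -0.1913  0.0878] [-1.6  0.6 -0.3] [ 0.22  0.42 -0.03]
```

Call:
apply_moves(commands=[0,0,0,0,0,0,1.6,0,0,0,0,0,0,2.4,0,0,0,0,0,0,2.8,-0.1,0.05,0.8,0,0,0,2.8,0,0,2,0,0,0,2.8,0,0,3,0,0,0,2.8,0,0,5,0,0,0,3.5,-2,3,4,0,0,0,4.0])

```text
t: 33.92
tool_pos: [0.5382, -0.1611, 0.2417]
orientation: [0.931, 2.974, -0.005]
force: [0.1, 0.2, 0.5]
opening: 0.0386
```

Call:
apply_moves(commands=[-2,5,2,0,0,0,4,-2,5,0,0,0,0,4,-2,5,0,0,0,0,4,-2,5,0,0,0,0,4,0,0,0,0,0,0,4])

```text
t: 34.55
tool_pos: [0.4578, 0.0446, 0.2782]
orientation: [0.925, 2.954, 0.002]
force: [0.8, -0.8, -0.4]
opening: 0.0403
```

```bash
python3 c2.py h17 n; python3 c.py h18 | grep top
python3 - <<'E'
from h import *
read_camera("scene");m=camera_model("scene")
for q in ["damper","mug","screwdriver","breadboard"]:
    print(q,[(round(x["conf"],2),np.round(tow(m,x["point"]),3).tolist()) for x in find_in(q,"scene")])
a=cv2.imread("pics/h17.png")[140:290,130:290]; b=cv2.imread("pics/h18_top.png")[190:290,300:430]
cv2.imwrite("pics/fin.png",np.hstack([cv2.resize(a,(400,400),interpolation=2),cv2.resize(b,(400,400),interpolation=2)]))
E
```

```text
stem 50 [ 0.5219 -0.1655] tilt mm/cm [ 0.25 -0.03] zmax 0.1265
stem 43 [ 0.5635 -0.1485] tilt mm/cm [0.12 0.04] zmax 0.1263
stem 182 [ 0.5509 -0.2309] tilt mm/cm [-2.55  2.1 ] zmax 0.1267
stem 58 [ 0.5583 -0.1898] tilt mm/cm [18.08 -6.02] zmax 0.1263
stem 108 [ 0.5952 -0.1732] tilt mm/cm [ 0.17 -0.02] zmax 0.1267
stem 121 [ 0.5907 -0.2141] tilt mm/cm [ 0.23 -0.19] zmax 0.1266
can by outer wall 847 [ 0.5559 -0.1894]
top 51 [ 0.5946 -0.1744  0.1307] r 0.0411 ang 23.3
top 56 [ 0.5901 -0.2154  0.1308] r 0.0415 ang -36.5
top 47 [ 0.5632 -0.1498  0.1311] r 0.0414 ang 81.1
top 52 [ 0.5579 -0.1916  0.1312] r 0.0014 ang -39.9
top 60 [ 0.5516 -0.2328  0.1312] r 0.0424 ang -97.0
top 48 [ 0.5212 -0.1668  0.1312] r 0.0429 ang 146.1
top 55 [ 0.5189 -0.2094  0.1313] r 0.0423 ang -153.7
damper [(0.93, [0.593, -0.219, 0.074]), (0.76, [0.567, -0.154, 0.08]), (0.76, [0.604, -0.174, 0.07]), (0.75, [0.526, -0.166, 0.08]), (0.67, [0.616, 0.172, 0.037]), (0.55, [0.556, -0.233, 0.07]), (0.49, [0.566, -0.194, 0.08]), (0.48, [0.526, -0.209, 0.082])]
mug [(0.77, [0.784, -0.195, 0.058])]
screwdriver [(0.56, [0.63, -0.007, 0.017]), (0.53, [0.617, 0.177, 0.036])]
breadboard [(0.64, [0.451, 0.0, 0.014])]
```

View pics/fin.png

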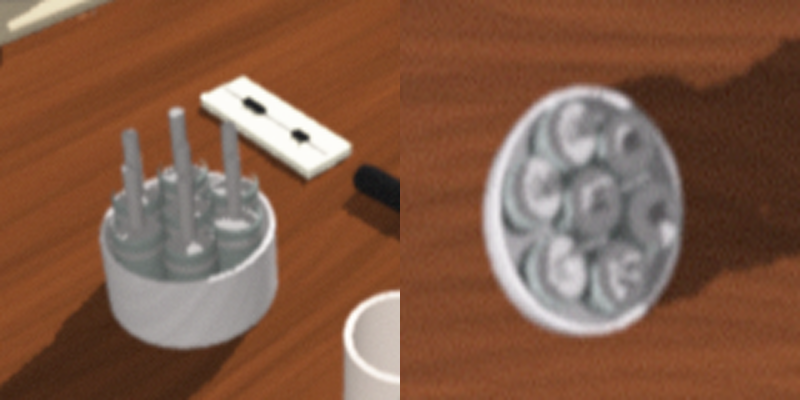

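All seven stem tops are at z ≈ 0.131, one in the middle and six around it, and the bystanders have not moved. Handing in.

```bash
python3 -c "
from plant import *
print(close_job())"
```

```text
the job is handed in; nothing more can be done
None
```

The three dampers from the rest are now in the can with the other four, and the job is handed in. I gripped each by its stem along its tilted axis, turned it upright, lowered it until it met the floor and then let go. Damper a went into the outer place at about 81°, b into the one at about 206°, and c into the middle.

**Last checks:**
- **Packing:** the top camera shows seven stem tops, all 131 mm high as expected for dampers on the can floor. One is 1.4 mm from the centre and six are 41–43 mm out.
- **Can and bystanders:** the can moved about 0.3 mm at most. The mug, screwdriver and breadboard are where they were, within the networks' accuracy.
- **Time and force:** about 35 s of the 72 s were used, and the wrist force readings stayed below about 5 N.

**Disagreements:**
- **Force at touchdown:** the force reading was too noisy to show contact clearly. I judged contact by the height no longer changing and, for a and b, by their shoulders being level with their neighbours'.
- **Touchdown drift:** the tool drifted 1–2 mm sideways while pressing down. The packed ring shows a few degrees of uneven spacing, within the play.
- **Scene camera:** it could not separate two overlapping stems, or give the tilt of the middle one, so there I relied on the top camera.
- **Network finds:** it reported one extra damper and a weak screwdriver find at the rest, which its picture of the start did not show and which I took for false.

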